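# Clip the push greaser onto a leaning grease nipple and hold it pressed

## Task

Take the orange push greaser out of its wooden parking block and press its steel coupler squarely, in line with the leaning brass nipple on the green bearing block, until it snaps on over the ball head. Keep pushing along the nipple until the greaser's spring is pressed in well over half of its 12 mm stroke, and finish like that: still gripping the greaser and holding it down against its spring. Leave the jar, the tape roll and the spanner where they are.

Things in the scene. Friction and masses are not known exactly. Their poses are not given: they have to be found in the camera images.
- injector: push greaser, loose round tool, 0.28 kg, 108 mm long. Origin: centre of the coupler's mouth at its lower end (spring relaxed); +z up the tool's axis to the handle. Upwards: steel coupler (39 mm wide at the flared mouth, then 35) to z = 33 mm, thin rod with spring to 46, dark flange 40 mm wide to 52, orange grip 28 mm wide to 108. Starts upright, mouth down, in the parking block; any yaw.
- injector_grip (a point): point on the greaser's axis at the middle of the orange grip (28 mm across), 80 mm above the tool's origin; axes as the tool's
- coupler_seat (a point): on the coupler's axis, 16 mm inside the mouth: the nipple's ball centre lies here when snapped on and home. Moves with the coupler; +z along the tool's axis to the handle, away from the mouth. Bore 25 mm wide, flared to 29 at the mouth, roof 27 mm inside. Three sprung catch balls 7 mm inside leave 17 mm between them and give way outwards; clipping on takes 5 to 8 N.
- coupler (a joint): how far the coupler is pushed into the greaser against its spring, m: 0 relaxed, 0.012 at the stop. The spring starts to give at about 9 N, so only after the catches have snapped (they draw the last few mm home by themselves), and needs about 13 N at 6 mm, 16 N at 12 mm.
- nipple_ball (a point): centre of the nipple's brass ball head, 22 mm wide, on a 12 mm neck above a brass hexagon 23 mm wide whose top is 22 mm below the ball's centre. +z: the nipple's own axis out of the block, 30 degrees (0.52 rad) off vertical, leaning towards the block's -x. The coupler goes on along -z, its own +z then pointing along this +z.
- bearing_block: green pillow block, fixed; origin: centre of its underside; foot 150 mm (x) by 46 (y), 16 thick; round housing 72 mm across, axis along y at 46 mm height, 82 mm high in all; steel shaft 30 mm across reaches 75 mm either side along y. The nipple's ball centre is at about x = -36, z = 109 mm.
- stand: wooden parking block, fixed, 80 x 80 x 34 mm; origin: centre of its underside; a round hole of 43 mm, 24 mm deep, in the middle of its top holds the greaser's coupler, mouth on the hole's floor 10 mm above the table
- jar: small white jar with brass-coloured lid, 58 mm across, 55 mm high, loose bystander; origin: centre of its underside
- tape: roll of paper tape lying flat, 80 mm across, 24 mm high, loose bystander; origin: centre of its underside
- spanner: steel spanner 170 mm long and about 35 mm wide lying on the table, loose bystander; lies along its own x; low, out of the way beyond the work
There are look-alikes about, which are no part of the job. Leave any blue look-alike of the injector alone. There is more than one size of the bearing_block; the one meant has the size given above.

How it is judged:
By the outcome, as a careful person would: the job done as asked, in the order asked, and still so for the second after the job is handed in, while the arm keeps its last pose, push and grip.
It also fails if it takes over 40 s, if anything falls off the work surface, if the arm or the gripper's body presses on something with over 40 N, if the wrist force passes 120 N, or if a joint passes its speed limit or range.

## Robot

A 6-joint arm with a two-finger parallel gripper is mounted at the origin on the work surface. World frame = base frame: x ahead of the robot, y to its left, z up, the work surface at z = 0. Lengths are in m, angles in rad, forces in N, time in s.
With the tool pointing down it reaches from about 0.225 to 0.875 m from the base axis. Payload 3.4 kg.
Tool frame: the origin (TCP) lies between the finger pads; the fingertips stand 19 mm ahead of it and the grasp point (between the pads) is the TCP (manip.tip_reach is the distance from the TCP to the fingertips, in m); z points along the fingers, x is the direction in which the jaws open and shut, and the axes are right-handed (so a half turn about z gives the same grasp; the last joint's range is limited). The gripper opens to 85 mm and grips with 20 to 120 N. Pads are 22 mm wide; open, the fingers measure 114 mm over their backs; the gripper's body (76 mm by 85 mm) begins 54 mm behind the grasp point. The pads swing forward as they close: fully open they stand 13 mm farther back than shut.
Start: joints at [1.179, 0.276, 1.505, -0, 1.361, -0.121], TCP at [0.154, 0.554, 0.25] pointing down, gripper open.
Joint ranges: [-2.89, 2.89], [-0.75, 2.08], [0.22, 2.7], [-1.18, 4.32], [0.11, 2.71], [-2.7, 2.7]. Speed limits (rad/s): [2.57, 2.57, 3.14, 3.14, 3.14, 3.14].

## Interface

Orientations are given as a unit quaternion [w, x, y, z].
In Python, from rig import manip gives the robot as it stands.
- The arm moves only by the tool send_rows, never from a script. Its arguments are lists of equal length, an entry for each row: "delta_pos": the shift along the tool's x, y, z normalised to -1 to 1, where 1 is 40 cm, a list of three; "angular": the turn, a rotation vector about the tool's x, y, z normalised to -1 to 1, where 1 is 0.08 rad, a list of three. A call has 1 to 5 rows; each row shifts and turns the commanded pose from where the row before left it, along the tool's axes as they then stand; what a row does not reach is not made up. A row lasts 1/12 s, in which the tool goes at most 41.7 mm and 7.16 degrees, less where a joint would pass 70% of its speed; a pose out of reach is approached as far as the arm can. A call with a number of a shift or a turn outside -1 to 1 is refused whole. A call with a gripper value outside its range is refused whole. "hand" is the finger opening in mm, from 0 to 85.4, set as the call begins (left out, the last holds). The fingers move at their own pace and stop on an object; "squeeze" is the grip in N (left out, the last holds). Time passes only in rows, so rows that do not move let the fingers close. It gives the time, the measured TCP pose, the force and the opening at its end, in the units of the state.
- manip.get_state(): the state, without advancing time (a new reading comes with each control period).
- manip.get_image(name): name is "scene" or "top" or "wrist"; returns the picture (400x640x3 uint8, blue, green, red); there is no depth.
- manip.calibration(name): a dict with "fx", "fy", "cx", "cy" (pixels), "camera_from_world" (4x4, takes a point from world to camera coordinates). Camera axes: x right, y up, looking along -z (the intrinsics and any distortion apply to the point x, -y, -z); pixel columns grow to the right and rows downward; lengths in m; the calibration is good to about 2 mm. A picture is of the moment at which its call begins: read the wrist's pose just before it. calibration takes no time and is no camera call; for the wrist camera it gives the pose at the moment of the call.
- manip.sign_off(): hands the job in, once; it reports no verdict.
The state is a dict: "clock": time; "qpos": joint angles; "qd": joint speeds; "effort": joint torques, N m; "position": TCP position; "ee_rot": TCP orientation; "contact_force": force on the tool from outside, world axes, zero at the start; "moment": the same for the moment, N m; "width": finger opening in m.
Only numpy, scipy, OpenCV 4.12 (cv2) and the standard library are available. Lean on these libraries where they do the work, as an engineer would, in place of code of your own. Each camera call takes 0.05 s, during which the arm holds its last target.

## Working session

There is one attempt and no reset: what is moved stays moved. The work goes in short steps, Python scripts to look and compute and a tool call to move; the robot and the scene stay as the last step left them, time stands still between calls to the robot, and variables do not carry over. Pictures are saved under pics/ and viewed, and the job is handed in when it is done.

Besides the shell and the picture viewer there is one more tool, called as name(argument=value, ...) on one line, values as JSON. send_rows: Moves the arm, as the interface text tells. Scaled input: -1 to 1 covers 40 cm each way for a shift and 0.08 rad each way for a turn. Its arguments: {"type":"object","properties":{"delta_pos":{"type":"array","items":{"type":"array","items":{"type":"number"}}},"angular":{"type":"array","items":{"type":"array","items":{"type":"number"}}},"hand":{"type":"number"},"squeeze":{"type":"number"}},"required":["delta_pos","angular"]}

```bash
ls; mkdir -p pics; python3 - <<'E'
from rig import manip
import cv2,numpy as np
s=manip.get_state()
for k,v in s.items(): print(k,np.round(v,4))
for n in ("scene","top"):
    c=manip.calibration(n); print(n,{k:np.round(v,4).tolist() for k,v in c.items()})
    cv2.imwrite(f"pics/{n}0.png",manip.get_image(n))
E
```

```text
pics
clock 0.0
qpos [ 1.179   0.2766  1.5061 -0.      1.3607 -0.121 ]
qd [-0.0012 -0.0001  0.0006  0.0003  0.0003  0.0008]
effort [-9.00000e-04 -4.16765e+01 -2.45806e+01 -2.00000e-04  1.12000e-02
 -0.00000e+00]
position [0.1536 0.5536 0.2494]
ee_rot [ 5.000e-04  7.961e-01  6.052e-01 -8.000e-04]
contact_force [0.7811 0.1459 0.4698]
moment [-0.0604 -0.0306 -0.0197]
width 0.0853
scene {'fx': 430.9168, 'fy': 430.9168, 'cx': 322.5857, 'cy': 203.0791, 'camera_from_world': [[-0.4062, 0.9135, 0.0224, 0.2749], [-0.5791, -0.2763, 0.767, 0.2506], [0.7068, 0.2985, 0.6413, -1.3791], [0.0, 0.0, 0.0, 1.0]]}
top {'fx': 402.7461, 'fy': 402.7461, 'cx': 317.3622, 'cy': 206.9499, 'camera_from_world': [[-0.0058, -0.9998, -0.0188, -0.0237], [0.9903, -0.0084, 0.1385, -0.585], [-0.1386, -0.0178, 0.9902, -0.7345], [0.0, 0.0, 0.0, 1.0]]}
```

View pics/scene0.png

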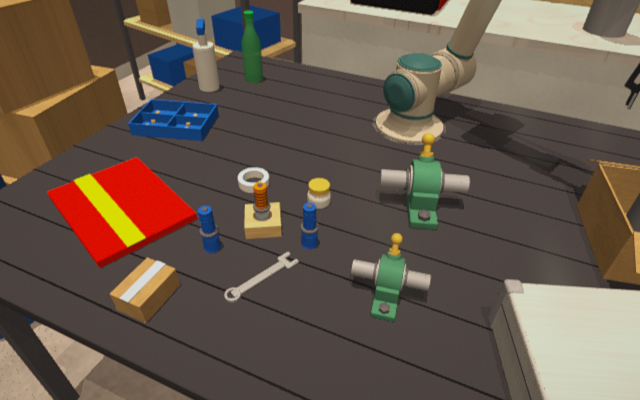

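View pics/top0.png

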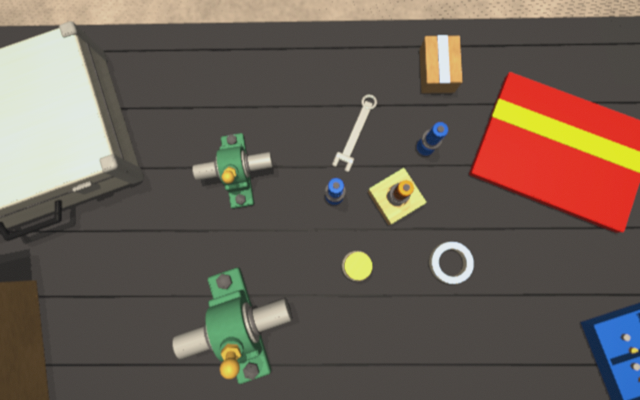

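The top view shows two green blocks, a large one at about (235,325) and a small one at about (232,170). There is one orange greaser at (403,188) in the wooden block, and the blue look-alikes are at (435,138) and (335,190). I'll measure sizes to identify the right block.

```bash
cat > h.py <<'E'
import numpy as np,cv2
def cam(c):
    M=np.array(c["camera_from_world"]);R=M[:3,:3];t=M[:3,3];return R,t,-R.T@t
def ray(c,u,v):
    R,t,o=cam(c);d=R.T@np.array([(u-c["cx"])/c["fx"],-(v-c["cy"])/c["fy"],-1.]);return o,d/np.linalg.norm(d)
def onz(c,u,v,z):
    o,d=ray(c,u,v);return o+d*(z-o[2])/d[2]
def tri(rs):
    A=np.zeros((3,3));b=np.zeros(3)
    for o,d in rs:
        P=np.eye(3)-np.outer(d,d);A+=P;b+=P@o
    x=np.linalg.solve(A,b);return x,[float(np.linalg.norm((np.eye(3)-np.outer(d,d))@(x-o))) for o,d in rs]
def proj(c,p):
    R,t,o=cam(c);q=R@np.asarray(p)+t;return np.array([c["cx"]+c["fx"]*q[0]/-q[2],c["cy"]-c["fy"]*q[1]/-q[2]])
def blobs(img,lo,hi,amin=30):
    m=cv2.inRange(cv2.cvtColor(img,cv2.COLOR_BGR2HSV),lo,hi)
    n,l,s,c=cv2.connectedComponentsWithStats(m)
    return m,[(s[i].tolist(),np.round(c[i],1).tolist()) for i in range(1,n) if s[i][4]>=amin]
E
python3 - <<'E'
from rig import manip
from h import *
for n in ("top","scene"):
    im=cv2.imread(f"pics/{n}0.png");c=manip.calibration(n)
    for nm,lo,hi in (("green",(60,90,40),(88,255,255)),("gold",(14,120,120),(30,255,255)),("orange",(3,180,120),(14,255,255)),("wood",(18,60,150),(30,150,255))):
        m,b=blobs(im,lo,hi)
        print(n,nm,b)
c=manip.calibration("top")
for s in (((193,172),(271,160)),((174,346),(290,312))):
    a,b=[onz(c,*p,.046) for p in s];print("shaft",np.linalg.norm(a-b),a,b)
t=cv2.imread("pics/top0.png");s=cv2.imread("pics/scene0.png")
r=lambda i,x,y,w,h,k:cv2.resize(i[y:y+h,x:x+w],None,fx=k,fy=k,interpolation=cv2.INTER_CUBIC)
cv2.imwrite("pics/c1.png",np.hstack([r(t,180,120,100,100,4),r(s,345,225,100,100,4)]))
cv2.imwrite("pics/c2.png",np.hstack([r(t,355,145,100,100,4),r(s,215,165,100,100,4)]))
E
```

```text
top green [([217, 134, 36, 74, 1242], [234.7, 169.8]), ([206, 268, 64, 115, 3204], [232.8, 323.6])]
top gold [([424, 36, 15, 48, 588], [431.1, 59.7]), ([449, 36, 13, 47, 510], [455.0, 59.0]), ([492, 98, 148, 75, 475], [563.7, 133.0]), ([222, 167, 14, 16, 163], [228.4, 174.8]), ([398, 180, 16, 16, 187], [405.4, 187.4]), ([220, 344, 21, 35, 547], [229.5, 361.3])]
top orange [([498, 97, 142, 54, 198], [568.4, 123.5]), ([491, 117, 149, 57, 182], [564.9, 145.1])]
top wood [([426, 36, 13, 46, 453], [431.7, 59.0]), ([448, 36, 14, 45, 417], [454.6, 58.4]), ([374, 175, 46, 49, 594], [396.3, 202.3]), ([370, 183, 16, 13, 47], [375.9, 188.9]), ([343, 251, 22, 29, 75], [348.9, 261.5])]
scene green [([241, 10, 22, 72, 1015], [251.0, 50.2]), ([410, 54, 31, 16, 185], [425.8, 60.5]), ([400, 56, 10, 12, 52], [404.8, 61.8]), ([384, 75, 30, 43, 641], [398.9, 93.2]), ([407, 156, 34, 73, 1760], [424.2, 191.7]), ([371, 253, 34, 68, 1393], [387.9, 285.8])]
scene gold [([0, 0, 31, 8, 134], [10.7, 2.2]), ([543, 0, 50, 7, 174], [574.2, 1.7]), ([136, 15, 62, 27, 216], [164.2, 28.8]), ([124, 22, 68, 25, 224], [1
[... 1138 characters left out ...]
1.4, 65.7]), ([92, 66, 20, 11, 127], [100.2, 70.7]), ([400, 68, 26, 24, 182], [414.1, 79.1]), ([139, 72, 32, 18, 219], [153.1, 81.2]), ([17, 85, 69, 32, 398], [46.0, 103.6]), ([376, 110, 67, 32, 737], [408.8, 129.4]), ([247, 172, 13, 6, 38], [253.1, 174.1]), ([3, 176, 14, 7, 52], [8.5, 179.1]), ([616, 198, 17, 34, 45], [624.3, 215.1]), ([244, 202, 37, 27, 614], [262.0, 217.3]), ([634, 232, 6, 41, 190], [637.1, 250.7]), ([111, 258, 44, 39, 431], [131.9, 277.7]), ([130, 266, 44, 41, 509], [151.4, 285.9])]
shaft 0.15348398920199952 [0.65472747 0.21358743 0.046     ] [0.67706139 0.06173707 0.046     ]
shaft 0.22113430701565784 [0.3287383  0.23651581 0.046     ] [0.38871507 0.0236704  0.046     ]
```

View pics/c1.png

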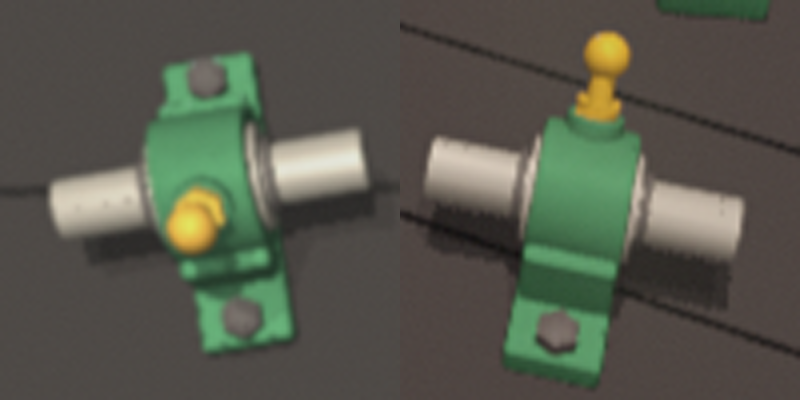

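View pics/c2.png

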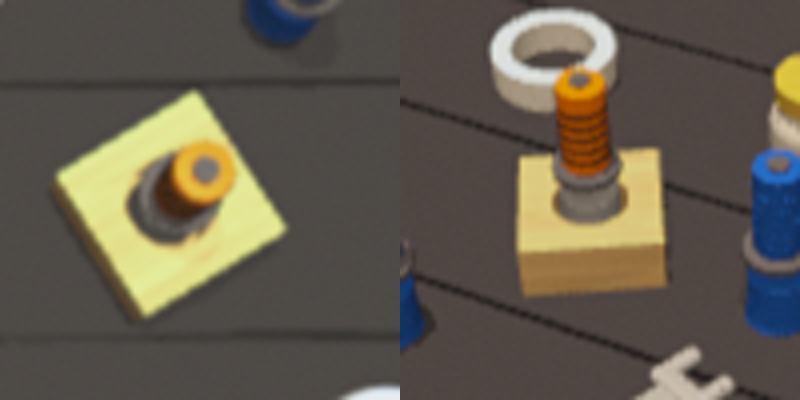

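Shaft lengths at axle height are 153 mm for the small block and 221 mm for the large one. The one meant is therefore the small block at top (232,170), and the enlarged crop confirms this. The orange greaser in the wood block is at top (405,187). Next I'll triangulate.

```bash
python3 - <<'E'
from rig import manip
from h import *
T=manip.calibration("top");S=manip.calibration("scene")
print("ball",tri([ray(T,227.6,177.0),ray(S,396.5,238.3)]))
print("griptop",tri([ray(T,406.0,186.9),ray(S,259.8,184.6)]))
print("griptop z=.118",onz(T,406,186.9,.118),onz(S,259.8,184.6,.118))
# stand top corners from crop
for p in ((195,92),(55,178),(145,318),(286,228)):
    print("st",onz(T,355+p[0]/4,145+p[1]/4,.034).round(4))
# bolts/foot corners
for p in ((163,70),(250,55),(292,338),(206,350)): print("foot",onz(T,180+p[0]/4,120+p[1]/4,.016).round(4))
for p in ((52,207),(365,160)): print("shaft end",onz(T,180+p[0]/4,120+p[1]/4,.046).round(4))
for p in ((427,160),(740,228)): print("shaft end S",onz(S,345+(p[0]-400)/4,225+p[1]/4,.046).round(4))
im=manip.get_image("wrist");c=manip.calibration("wrist");cv2.imwrite("pics/w0.png",im)
print(c["fx"],cam(c)[2],cam(c)[0].round(3))
E
```

```text
ball (array([0.63031067, 0.13091255, 0.10844894]), [0.0005544348526242176, 0.0005544348526240744])
griptop (array([ 0.60744048, -0.18255611,  0.11829003]), [0.0006657420605713177, 0.000665742060571341])
griptop z=.118 [ 0.60776807 -0.18324754  0.118     ] [ 0.60706551 -0.18204709  0.118     ]
st [ 0.6613 -0.1975  0.034 ]
st [ 0.6192 -0.1281  0.034 ]
st [ 0.5504 -0.1696  0.034 ]
st [ 0.5936 -0.2389  0.034 ]
foot [0.7332 0.1692 0.016 ]
foot [0.7407 0.1248 0.016 ]
foot [0.5942 0.1008 0.016 ]
foot [0.5886 0.1437 0.016 ]
shaft end [0.6552 0.2136 0.046 ]
shaft end [0.6771 0.0612 0.046 ]
shaft end S [0.6759 0.0617 0.046 ]
shaft end S [0.6527 0.2131 0.046 ]
319.02116221105877 [0.07547897 0.57697444 0.37380555] [[ 0.265  0.964 -0.002]
 [-0.915  0.251 -0.317]
 [-0.305  0.086  0.949]]
```

View pics/w0.png

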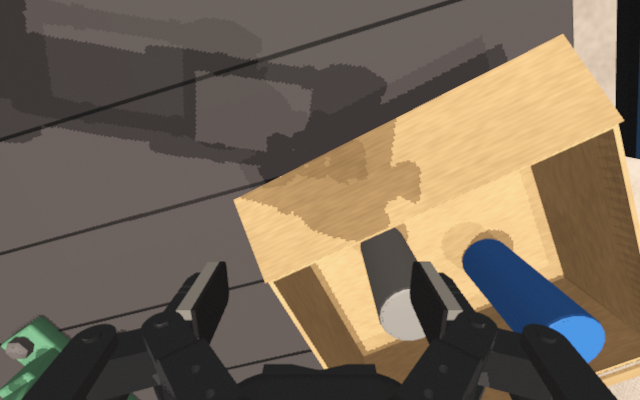

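Heights agree: ball z is 0.108 against 0.109 expected, and the grip top is 0.118 against 0.118. The stand centre (0.606,-0.184) and greaser (0.607,-0.183) also agree, so I'll move over to the greaser.

send_rows(delta_pos=[[-0.059, 0.063, 0], [-0.059, 0.063, 0], [-0.059, 0.063, 0], [-0.059, 0.063, 0], [-0.059, 0.063, 0]], angular=[[0, 0, 0], [0, 0, 0], [0, 0, 0], [0, 0, 0], [0, 0, 0]])

```text
clock: 0.57
position: [0.244, 0.4051, 0.25]
ee_rot: [0.0, 0.796, 0.606, -0.0]
contact_force: [1.0, 0.1, -0.2]
width: 0.0852
```

send_rows(delta_pos=[[-0.059, 0.063, 0], [-0.059, 0.063, 0], [-0.059, 0.063, 0], [-0.059, 0.063, 0], [-0.059, 0.063, 0]], angular=[[0, 0, 0], [0, 0, 0], [0, 0, 0], [0, 0, 0], [0, 0, 0]])

```text
clock: 0.98
position: [0.3338, 0.2577, 0.2503]
ee_rot: [-0.0, 0.796, 0.605, 0.0]
contact_force: [1.2, 0.5, -0.4]
width: 0.0853
```

send_rows(delta_pos=[[-0.059, 0.063, 0], [-0.059, 0.063, 0], [-0.059, 0.063, 0], [-0.059, 0.063, 0], [-0.059, 0.063, 0]], angular=[[0, 0, 0], [0, 0, 0], [0, 0, 0], [0, 0, 0], [0, 0, 0]])

```text
clock: 1.4
position: [0.4237, 0.1102, 0.2502]
ee_rot: [-0.0, 0.796, 0.605, 0.0]
contact_force: [0.3, 1.3, -0.4]
width: 0.0855
```

send_rows(delta_pos=[[-0.059, 0.063, 0], [-0.059, 0.063, 0], [-0.059, 0.063, 0], [-0.059, 0.063, 0], [-0.059, 0.063, 0]], angular=[[0, 0, 0], [0, 0, 0], [0, 0, 0], [0, 0, 0], [0, 0, 0]])

```text
clock: 1.82
position: [0.5136, -0.0372, 0.2501]
ee_rot: [-0.0, 0.796, 0.605, -0.0]
contact_force: [0.7, 0.6, -0.3]
width: 0.0853
```

send_rows(delta_pos=[[-0.058, 0.064, 0], [-0.058, 0.064, 0], [-0.058, 0.064, 0], [-0.058, 0.064, 0], [-0.058, 0.064, 0]], angular=[[0, 0, 0], [0, 0, 0], [0, 0, 0], [0, 0, 0], [0, 0, 0]])

```text
clock: 2.23
position: [0.606, -0.1831, 0.2498]
ee_rot: [-0.0, 0.796, 0.605, -0.0]
contact_force: [0.1, 0.4, 0.4]
width: 0.0851
```

```bash
python3 - <<'E'
from rig import manip
from h import *
s=manip.get_state();c=manip.calibration("wrist");im=manip.get_image("wrist")
print(np.round(s["position"],4),np.round(s["qpos"],3))
for p in ((.607,-.183,.118),(.607,-.183,.09),(.606,-.1835,.034)):
    u=proj(c,p);print(u);cv2.circle(im,tuple(int(round(a)) for a in u),2,(255,0,255),-1)
cv2.imwrite("pics/w1.png",im)
E
```

```text
[ 0.606  -0.1831  0.2498] [-0.403  0.364  1.374  0.     1.404 -1.703]
[317.69455571 196.63014596]
[317.81258433 187.36424077]
[317.3092513  172.32601025]
```

View pics/w1.png

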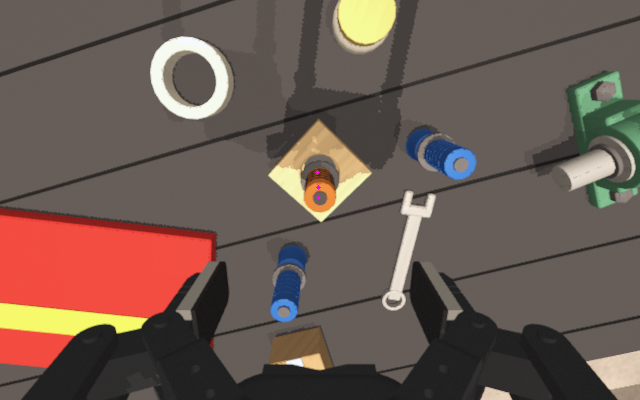

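The greaser top shows at (320,197), against a prediction of (318,197), so it is about 1–2 mm further along tool x. I'll descend to the grip point.

send_rows(delta_pos=[[0.003, 0.002, 0.09], [0, 0, 0.09], [0, 0, 0.09], [0, 0, 0.08], [0, 0, 0.05]], angular=[[0, 0, 0], [0, 0, 0], [0, 0, 0], [0, 0, 0], [0, 0, 0]])

```text
clock: 2.7
position: [0.6042, -0.1796, 0.0862]
ee_rot: [-0.003, 0.796, 0.605, -0.002]
contact_force: [0.6, -0.5, 0.2]
width: 0.0855
```

send_rows(delta_pos=[[0, 0, 0], [0, 0, 0], [0, 0, 0], [0, 0, 0], [0, 0, 0]], angular=[[0, 0, 0], [0, 0, 0], [0, 0, 0], [0, 0, 0], [0, 0, 0]], hand=15, squeeze=80)

```text
clock: 3.12
position: [0.6079, -0.1812, 0.0925]
ee_rot: [0.002, 0.796, 0.605, 0.001]
contact_force: [-0.6, 0.7, 5.7]
width: 0.0264
```

send_rows(delta_pos=[[0, 0, 0], [0, 0, 0], [0, 0, 0]], angular=[[0, 0, 0], [0, 0, 0], [0, 0, 0]])

```text
clock: 3.37
position: [0.6079, -0.1811, 0.0926]
ee_rot: [0.002, 0.796, 0.605, 0.001]
contact_force: [-1.0, -0.1, 6.8]
width: 0.0263
```

```bash
python3 - <<'E'
from rig import manip
from h import *
s=manip.get_state();print({k:np.round(s[k],4).tolist() for k in ("position","ee_rot","contact_force","width")})
a=manip.get_image("wrist")
b=manip.get_image("scene");b=cv2.resize(b[140:260,180:340],None,fx=4,fy=4,interpolation=2)
cv2.imwrite("pics/w2.png",a);cv2.imwrite("pics/s2.png",b)
E
```

```text
{'position': [0.6079, -0.1811, 0.0926], 'ee_rot': [0.0018, 0.7961, 0.6052, 0.0011], 'contact_force': [-1.0392, -0.1097, 6.7712], 'width': 0.0263}
```

View pics/w2.png

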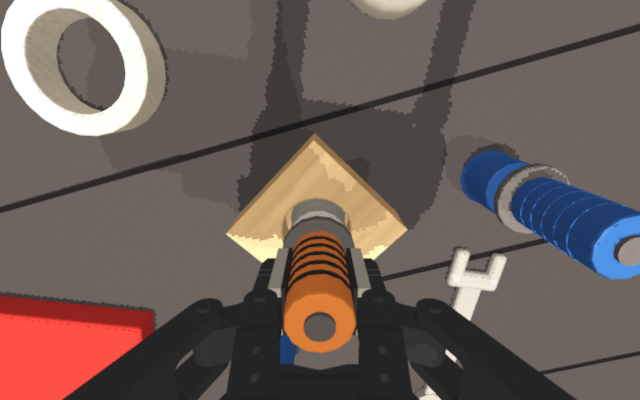

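View pics/s2.png

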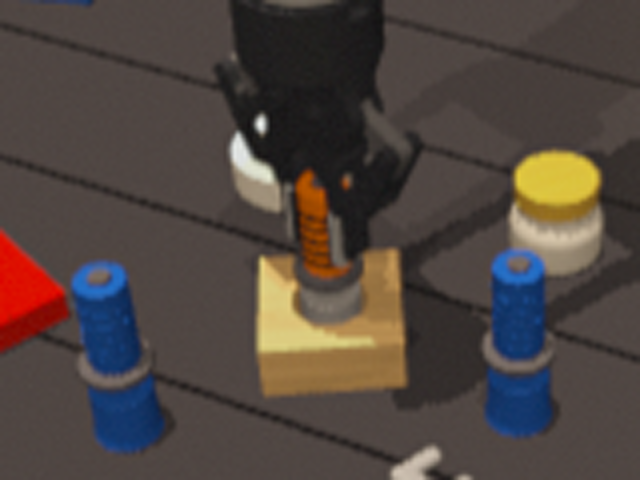

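The greaser is gripped at a width of 26 mm, with the pads on the orange grip and the tool upright at (320,320) in the wrist view. I'll lift it straight up.

send_rows(delta_pos=[[0, 0, -0.03], [0, 0, -0.05], [0, 0, -0.08], [0, 0, -0.09], [0, 0, -0.09]], angular=[[0, 0, 0], [0, 0, 0], [0, 0, 0], [0, 0, 0], [0, 0, 0]])

```text
clock: 3.88
position: [0.6056, -0.1801, 0.2267]
ee_rot: [-0.001, 0.796, 0.605, -0.001]
contact_force: [0.5, -0.1, -2.8]
width: 0.0261
```

send_rows(delta_pos=[[0, 0, -0.09], [0, 0, -0.09], [0, 0, 0], [0, 0, 0]], angular=[[0, 0, 0], [0, 0, 0], [0, 0, 0], [0, 0, 0]])

```text
clock: 4.22
position: [0.6072, -0.1808, 0.3007]
ee_rot: [0.002, 0.796, 0.605, 0.001]
contact_force: [0.5, -0.4, -4.0]
width: 0.026
```

```bash
python3 - <<'E'
from rig import manip
from h import *
s=manip.get_state();print({k:np.round(s[k],4).tolist() for k in ("position","ee_rot","contact_force","width","moment")})
c=manip.calibration("wrist");a=manip.get_image("wrist")
R=cv2.Rodrigues(np.zeros(3))[0]
from scipy.spatial.transform import Rotation as Ro
q=s["ee_rot"];M=Ro.from_quat([q[1],q[2],q[3],q[0]]).as_matrix();p=np.array(s["position"])
for h in (-26,0,30.6,36.6,82.6):
    print(h,proj(c,p+M[:,2]*h/1000).round(1))
cv2.imwrite("pics/w3.png",a)
b=manip.get_image("scene")[20:260,130:390];cv2.imwrite("pics/s3.png",cv2.resize(b,None,fx=2.5,fy=2.5,interpolation=2))
E
```

```text
{'position': [0.6072, -0.1808, 0.3007], 'ee_rot': [0.0021, 0.7961, 0.6052, 0.0013], 'contact_force': [0.4746, -0.4144, -4.0094], 'width': 0.026, 'moment': [-0.0437, 0.0477, 0.0306]}
-26 [315.1 324. ]
0 [315.8 284.3]
30.6 [316.3 252.2]
36.6 [316.4 247.1]
82.6 [316.9 216.9]
```

View pics/w3.png

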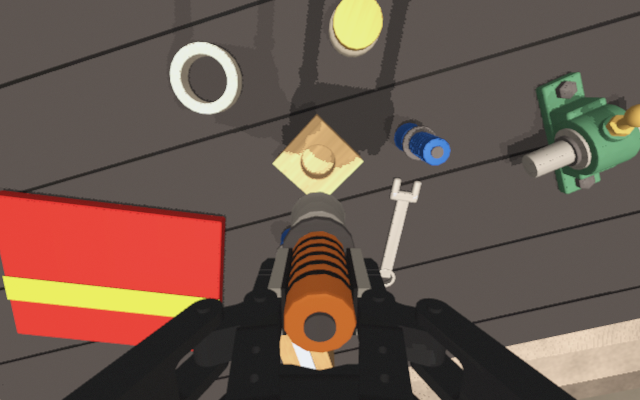

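View pics/s3.png

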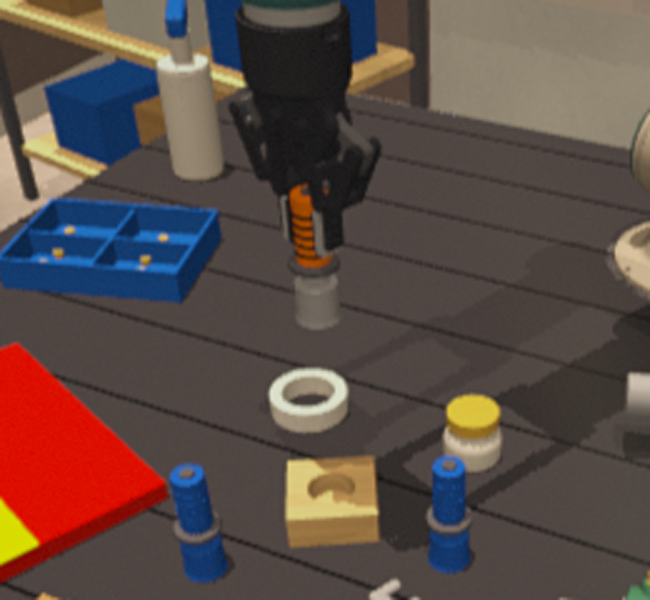

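The greaser is out of the block and in line with the tool. Next I'll compute the tilted transit to a stand-off point on the nipple axis.

```bash
cat > plan.py <<'E'
from rig import manip
from h import *
from scipy.spatial.transform import Rotation as Ro
BX=np.array([np.cos(.152),np.sin(.152),0]);N=-.5*BX+np.array([0,0,np.sqrt(.75)])
def cur():
    s=manip.get_state();q=s["ee_rot"];return np.array(s["position"]),Ro.from_quat([q[1],q[2],q[3],q[0]])
def target(ball,d,n=N):
    z=-n;x=np.array([-BX[1],BX[0],0]);x-=z*(x@z);x/=np.linalg.norm(x);return ball+n*d,Ro.from_matrix(np.c_[x,np.cross(z,x),z])
def rows(p1,R1,n,p0=None,R0=None):
    p,R=cur() if p0 is None else (p0,R0)
    rv=(R.inv()*R1).as_rotvec();D=(p1-p)/n;out=[]
    for i in range(n):
        out.append(np.r_[R.inv().apply(D)/.4,rv/n/.08]);R=R*Ro.from_rotvec(rv/n)
    return np.array(out)
E
python3 - <<'E'
from plan import *
p1,R1=target(np.array([.630,.1313,.1085]),.13)
print(p1,N);r=rows(p1,R1,15)
for a in r: print(a.round(3).tolist())
E
```

```text
[0.56574944 0.121458   0.2210833 ] [-0.49423511 -0.07570769  0.8660254 ]
[0.047, -0.02, 0.013, -0.433, 0.091, -0.345]
[0.047, -0.019, 0.012, -0.433, 0.091, -0.345]
[0.048, -0.018, 0.012, -0.433, 0.091, -0.345]
[0.048, -0.017, 0.012, -0.433, 0.091, -0.345]
[0.048, -0.016, 0.012, -0.433, 0.091, -0.345]
[0.049, -0.015, 0.011, -0.433, 0.091, -0.345]
[0.049, -0.014, 0.011, -0.433, 0.091, -0.345]
[0.049, -0.013, 0.011, -0.433, 0.091, -0.345]
[0.05, -0.012, 0.011, -0.433, 0.091, -0.345]
[0.05, -0.011, 0.011, -0.433, 0.091, -0.345]
[0.05, -0.01, 0.011, -0.433, 0.091, -0.345]
[0.05, -0.009, 0.011, -0.433, 0.091, -0.345]
[0.05, -0.008, 0.011, -0.433, 0.091, -0.345]
[0.051, -0.007, 0.011, -0.433, 0.091, -0.345]
[0.051, -0.006, 0.011, -0.433, 0.091, -0.345]
```

send_rows(delta_pos=[[0.047, -0.02, 0.013], [0.047, -0.019, 0.012], [0.048, -0.018, 0.012], [0.048, -0.017, 0.012], [0.048, -0.016, 0.012]], angular=[[-0.433, 0.091, -0.345], [-0.433, 0.091, -0.345], [-0.433, 0.091, -0.345], [-0.433, 0.091, -0.345], [-0.433, 0.091, -0.345]])

```text
clock: 4.73
position: [0.5915, -0.0785, 0.2691]
ee_rot: [0.056, 0.749, 0.657, 0.066]
contact_force: [-0.3, -0.5, -2.8]
width: 0.0266
```

send_rows(delta_pos=[[0.049, -0.015, 0.011], [0.049, -0.014, 0.011], [0.049, -0.013, 0.011], [0.05, -0.012, 0.011], [0.05, -0.011, 0.011]], angular=[[-0.433, 0.091, -0.345], [-0.433, 0.091, -0.345], [-0.433, 0.091, -0.345], [-0.433, 0.091, -0.345], [-0.433, 0.091, -0.345]])

```text
clock: 5.15
position: [0.5784, 0.022, 0.2441]
ee_rot: [0.113, 0.693, 0.7, 0.131]
contact_force: [1.0, 0.9, -3.5]
width: 0.0264
```

send_rows(delta_pos=[[0.05, -0.01, 0.011], [0.05, -0.009, 0.011], [0.05, -0.008, 0.011], [0.051, -0.007, 0.011], [0.051, -0.006, 0.011]], angular=[[-0.433, 0.091, -0.345], [-0.433, 0.091, -0.345], [-0.433, 0.091, -0.345], [-0.433, 0.091, -0.345], [-0.433, 0.091, -0.345]])

```text
clock: 5.57
position: [0.5653, 0.1222, 0.2189]
ee_rot: [0.168, 0.629, 0.734, 0.195]
contact_force: [-0.3, -0.0, -4.3]
width: 0.0266
```

send_rows(delta_pos=[[0, 0, 0], [0, 0, 0]], angular=[[0, 0, 0], [0, 0, 0]])

```text
clock: 5.73
position: [0.5651, 0.1221, 0.219]
ee_rot: [0.168, 0.629, 0.734, 0.194]
contact_force: [0.4, 0.6, -3.5]
width: 0.0262
```

```bash
cat > look.py <<'E'
import sys
from plan import *
k=sys.argv[1]
p,R=cur();s=manip.get_state();c=manip.calibration("wrist");a=manip.get_image("wrist")
print(p.round(4),np.round(s["contact_force"],2),np.round(s["moment"],3),"w",round(s["width"],4),"t",s["clock"])
M=R.as_matrix();B=np.array([.630,.1313,.1085])
print("tool z",M[:,2].round(4),"ball in tool(mm)",(R.inv().apply(B-p)*1000).round(1))
T=manip.calibration("top");S=manip.calibration("scene");t=manip.get_image("top");sc=manip.get_image("scene")
for nm,cc in (("w",c),("t",T),("s",S)): print(nm,"ball",proj(cc,B).round(1),"mouth",proj(cc,p+M[:,2]*.0826).round(1),"tcp",proj(cc,p).round(1))
cv2.imwrite(f"pics/w{k}.png",a);cv2.imwrite(f"pics/t{k}r.png",t);cv2.imwrite(f"pics/s{k}r.png",sc)
cv2.imwrite(f"pics/ts{k}.png",np.hstack([cv2.resize(t[90:250,170:270],None,fx=3.7,fy=3.7,interpolation=2),cv2.resize(sc[140:300,345:445],None,fx=3.7,fy=3.7,interpolation=2)]))
E
python3 look.py 4
```

```text
[0.5651 0.1221 0.219 ] [ 0.38  0.65 -3.5 ] [-0.105  0.48  -0.012] w 0.0262 t 5.7333
tool z [ 0.4901  0.0746 -0.8685] ball in tool(mm) [ -0.7   2.2 128.4]
w ball [316.2 198.5] mouth [316.7 216.1] tcp [315.7 283.4]
t ball [227.1 177.3] mouth [222.9 186.6] tcp [214.2 204.3]
s ball [396.5 238.2] mouth [401.3 215. ] tcp [409.5 172.2]
```

View pics/w4.png

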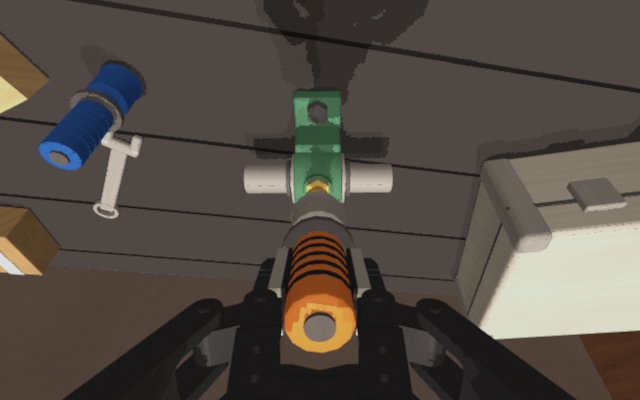

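View pics/ts4.png

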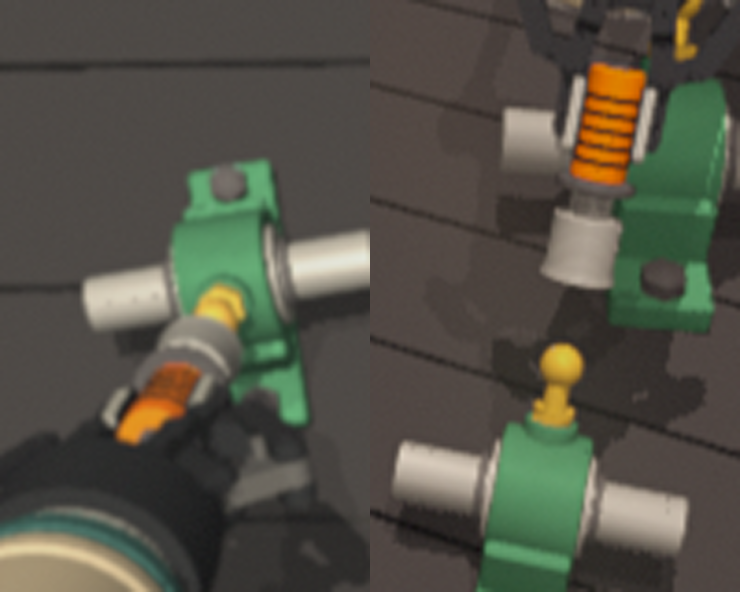

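Everything lines up so far. In the scene crop the coupler mouth is at (577,272) against (578,277) predicted, and its axis is parallel to the nipple at (562,363). I'll overlay the predicted rims to check both views more finely.

```bash
python3 - <<'E'
from plan import *
p,R=cur();M=R.as_matrix();out=[]
for nm,f,(x,y) in (("top","t4r",(180,130)),("scene","s4r",(350,150))):
    c=manip.calibration(nm);im=cv2.imread(f"pics/{f}.png");k=5
    I=cv2.resize(im[y:y+110,x:x+75],None,fx=k,fy=k,interpolation=2)
    def pt(P): 
        return ((proj(c,P)+.5-[x,y])*k)
    def circ(h,r,col):
        P=[pt(p+M[:,2]*h/1e3+r/1e3*(M[:,0]*np.cos(a)+M[:,1]*np.sin(a))) for a in np.linspace(0,2*np.pi,40)]
        cv2.polylines(I,[np.int32(P)],True,col,1,cv2.LINE_AA)
    circ(82.6,19.5,(255,0,255));circ(30.6,20,(255,255,0));circ(-25.4,14,(0,255,0))
    B=np.array([.630,.1313,.1085])
    cv2.circle(I,tuple(np.int32(pt(B))),3,(255,0,0),-1)
    cv2.line(I,tuple(np.int32(pt(p+M[:,2]*.0826))),tuple(np.int32(pt(p+M[:,2]*.14))),(255,0,255),1)
    cv2.line(I,tuple(np.int32(pt(B))),tuple(np.int32(pt(B-N*.03))),(255,0,0),1)
    out.append(I)
cv2.imwrite("pics/ov4.png",np.hstack(out))
E
```

```text
(no output)
```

View pics/ov4.png

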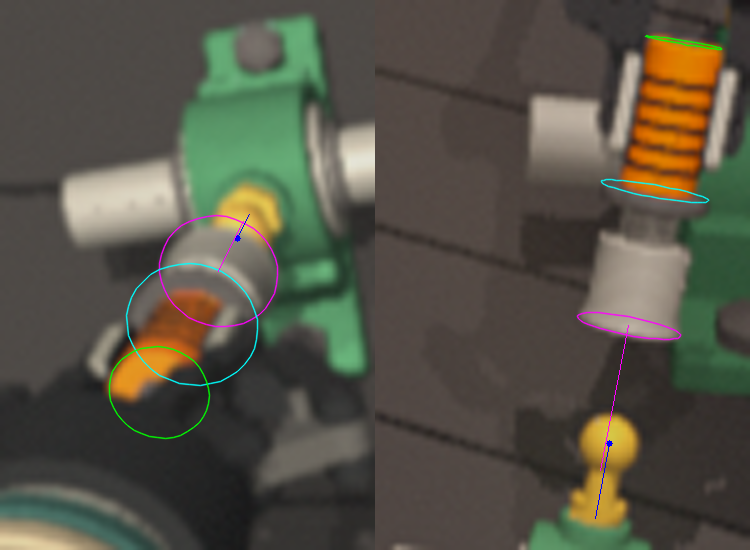

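```bash
python3 - <<'E'
from plan import *
p1,R1=target(np.array([.630,.1313,.1085]),.0886)
for a in rows(p1,R1,5): print(a.round(4).tolist())
E
```

```text
[0.0006, -0.0015, 0.0205, 0.0054, 0.0059, 0.0026]
[0.0006, -0.0015, 0.0205, 0.0054, 0.0059, 0.0026]
[0.0005, -0.0015, 0.0205, 0.0054, 0.0059, 0.0026]
[0.0005, -0.0015, 0.0205, 0.0054, 0.0059, 0.0026]
[0.0005, -0.0015, 0.0205, 0.0054, 0.0059, 0.0026]
```

```bash
python3 - <<'E'
from plan import *
s=manip.get_state();print(s["clock"],np.round(s["position"],4),np.round(s["qd"],4))
p,R=cur();print((R.inv().apply(np.array([.630,.1313,.1085])-p)*1000).round(1),R.as_matrix()[:,2].round(4),R.as_matrix()[:,0].round(4))
E
```

```text
5.8833 [0.5686 0.1208 0.2223] [-0.0077 -0.0041 -0.0143  0.0008 -0.0014  0.0009]
[  1.3  -3.2 129.7] [ 0.4964  0.0737 -0.8649] [-0.1512  0.9885 -0.0026]
```

The arm was still settling, so I'll wait and read again.

send_rows(delta_pos=[[0, 0, 0], [0, 0, 0], [0, 0, 0]], angular=[[0, 0, 0], [0, 0, 0], [0, 0, 0]])

```text
clock: 6.13
position: [0.5688, 0.1209, 0.223]
ee_rot: [0.171, 0.629, 0.733, 0.197]
contact_force: [-0.1, -0.5, -2.7]
width: 0.0265
```

send_rows(delta_pos=[[0, 0, 0], [0, 0, 0]], angular=[[0, 0, 0], [0, 0, 0]])

```text
clock: 6.3
position: [0.5686, 0.1212, 0.223]
ee_rot: [0.171, 0.629, 0.733, 0.197]
contact_force: [-0.1, 0.2, -3.0]
width: 0.0266
```

```bash
python3 look.py 5; python3 look.py 6; python3 - <<'E'
from plan import *
p1,R1=target(np.array([.630,.1313,.1085]),.0886)
for a in rows(p1,R1,5): print(a.round(4).tolist())
E
```

```text
[0.5686 0.1212 0.223 ] [-0.14  0.19 -3.02] [-0.068  0.473  0.011] w 0.0266 t 6.3
tool z [ 0.4976  0.0742 -0.8642] ball in tool(mm) [  1.   -3.8 130.3]
w ball [318.2 191. ] mouth [316.7 216.2] tcp [315.7 283.5]
t ball [227.1 177.3] mouth [222.9 183.7] tcp [214.2 201.6]
s ball [396.5 238.2] mouth [400.5 214.4] tcp [408.8 171.3]
[0.5684 0.1214 0.2229] [ 1.04 -0.06 -3.34] [-0.074  0.491 -0.023] w 0.026 t 6.45
tool z [ 0.4976  0.0744 -0.8642] ball in tool(mm) [  0.7  -3.7 130.3]
w ball [317.9 191.1] mouth [316.8 216.2] tcp [315.7 283.5]
t ball [227.1 177.3] mouth [222.8 183.8] tcp [214.  201.7]
s ball [396.5 238.2] mouth [400.7 214.4] tcp [409.  171.3]
[0.0002, -0.0017, 0.0208, 0.0088, 0.0044, 0.0039]
[0.0002, -0.0016, 0.0208, 0.0088, 0.0044, 0.0039]
[0.0002, -0.0016, 0.0208, 0.0088, 0.0044, 0.0039]
[0.0002, -0.0016, 0.0208, 0.0088, 0.0044, 0.0039]
[0.0002, -0.0016, 0.0208, 0.0088, 0.0044, 0.0039]
```

```bash
cat > ov.py <<'E'
import sys
from plan import *
k0=sys.argv[1];p,R=cur();M=R.as_matrix();out=[]
for nm,f,(x,y) in (("top","t",(180,130)),("scene","s",(350,150))):
    c=manip.calibration(nm);im=cv2.imread(f"pics/{f}{k0}r.png");k=5
    I=cv2.resize(im[y:y+110,x:x+75],None,fx=k,fy=k,interpolation=2)
    pt=lambda P:(proj(c,P)+.5-[x,y])*k
    def circ(h,r,col):
        P=[pt(p+M[:,2]*h/1e3+r/1e3*(M[:,0]*np.cos(a)+M[:,1]*np.sin(a))) for a in np.linspace(0,2*np.pi,40)]
        cv2.polylines(I,[np.int32(P)],True,col,1,cv2.LINE_AA)
    circ(82.6,19.5,(255,0,255));circ(30.6,20,(255,255,0));circ(-25.4,14,(0,255,0))
    B=np.array([.630,.1313,.1085])
    cv2.circle(I,tuple(np.int32(pt(B))),3,(255,0,0),-1)
    cv2.line(I,tuple(np.int32(pt(p+M[:,2]*.0826))),tuple(np.int32(pt(p+M[:,2]*.14))),(255,0,255),1)
    cv2.line(I,tuple(np.int32(pt(B))),tuple(np.int32(pt(B-N*.03))),(255,0,0),1)
    out.append(I)
cv2.imwrite(f"pics/ov{k0}.png",np.hstack(out))
E
python3 ov.py 6
```

View pics/ov6.png

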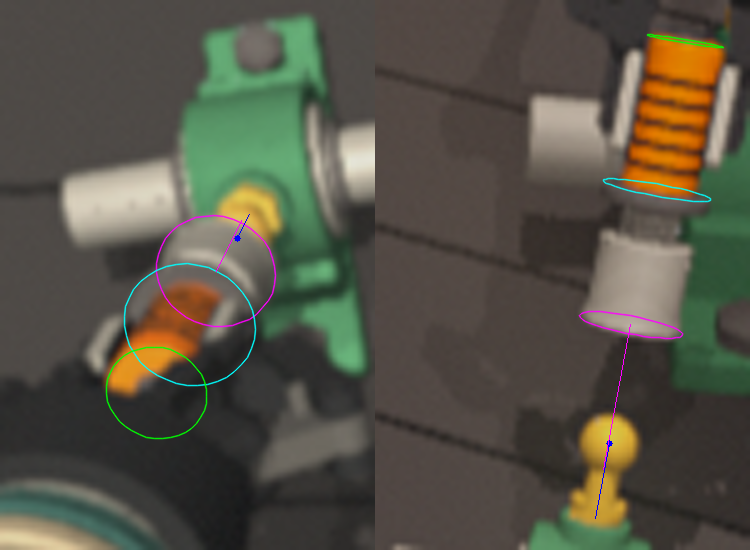

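The predicted rims sit on the coupler in both views, and the ball is 3.7 mm off in tool y. I'll correct that and advance until the ball is just inside the mouth.

send_rows(delta_pos=[[0, -0.002, 0.02], [0, -0.002, 0.02], [0, -0.002, 0.02], [0, -0.001, 0.02], [0, -0.001, 0.02]], angular=[[0.01, 0.004, 0.004], [0.01, 0.004, 0.004], [0.01, 0.004, 0.004], [0.01, 0.004, 0.004], [0.01, 0.004, 0.004]])

```text
clock: 7.02
position: [0.5857, 0.1241, 0.1853]
ee_rot: [0.168, 0.629, 0.733, 0.196]
contact_force: [-0.3, 0.1, -3.5]
width: 0.0262
```

send_rows(delta_pos=[[0, 0, 0], [0, 0, 0], [0, 0, 0], [0, 0, 0]], angular=[[0, 0, 0], [0, 0, 0], [0, 0, 0], [0, 0, 0]])

```text
clock: 7.35
position: [0.5858, 0.1241, 0.1871]
ee_rot: [0.169, 0.629, 0.733, 0.196]
contact_force: [0.2, 0.9, -2.9]
width: 0.0268
```

```bash
python3 look.py 7;python3 ov.py 7; python3 - <<'E'
from plan import *
p1,R1=target(np.array([.630,.1313,.1085]),.0726)
for a in rows(p1,R1,5): print(a.round(4).tolist())
E
```

```text
[0.5858 0.1241 0.1871] [ 0.22  0.86 -2.94] [-0.079  0.494  0.045] w 0.0268 t 7.35
tool z [ 0.4946  0.0755 -0.8659] ball in tool(mm) [ 0.5 -0.5 90.5]
w ball [317.4 211.5] mouth [316.7 216.2] tcp [315.6 283.5]
t ball [227.1 177.3] mouth [226.6 178.3] tcp [218.9 194.2]
s ball [396.5 238.2] mouth [396.9 234.3] tcp [405.  192.1]
[0.0002, -0.0002, 0.009, 0.0012, 0.0006, 0.0001]
[0.0002, -0.0002, 0.009, 0.0012, 0.0006, 0.0001]
[0.0002, -0.0002, 0.009, 0.0012, 0.0006, 0.0001]
[0.0002, -0.0002, 0.009, 0.0012, 0.0006, 0.0001]
[0.0002, -0.0002, 0.009, 0.0012, 0.0006, 0.0001]
```

View pics/ov7.png

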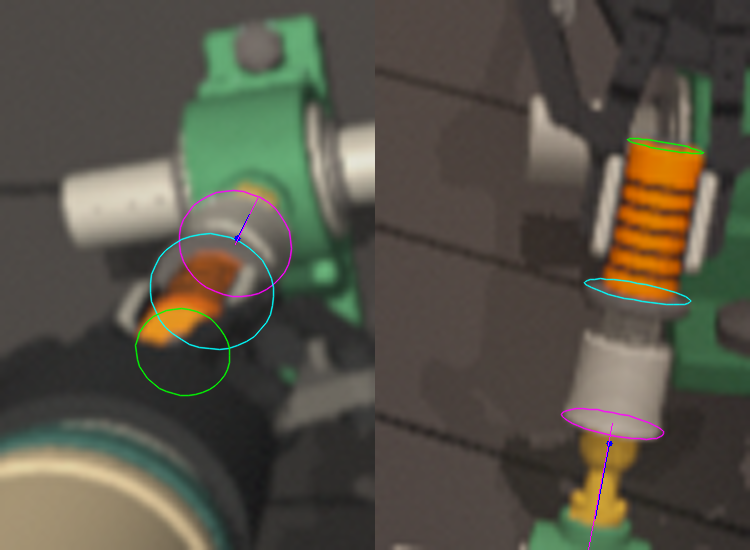

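View pics/w7.png

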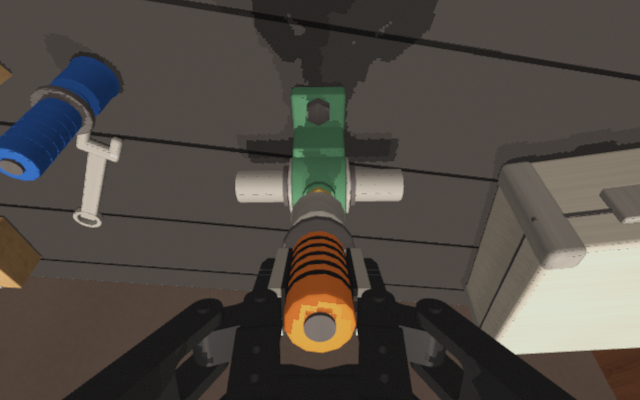

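The ball is centred within 0.5 mm and starting into the mouth. I'll push in small steps with a firmer grip.

send_rows(delta_pos=[[0.001, -0.001, 0.006], [0, 0, 0.006], [0, 0, 0.006], [0, 0, 0.003]], angular=[[0, 0, 0], [0, 0, 0], [0, 0, 0], [0, 0, 0]], squeeze=110)

```text
clock: 7.83
position: [0.5899, 0.1251, 0.1798]
ee_rot: [0.169, 0.629, 0.733, 0.197]
contact_force: [-2.4, 0.1, 2.8]
width: 0.0258
```

```bash
python3 - <<'E'
from plan import *
p,R=cur();s=manip.get_state();print((R.inv().apply(np.array([.630,.1313,.1085])-p)*1000).round(1),"F tool",R.inv().apply(np.array(s["contact_force"])-[0,0,-3]).round(1),s["moment"].round(3) if hasattr(s["moment"],'round') else s["moment"])
E
```

```text
[ 0.1 -0.6 82. ] F tool [ 0.5  0.9 -6.3] [-0.026  0.435  0.06 ]
```

send_rows(delta_pos=[[0, 0, 0.006], [0, 0, 0.006], [0, 0, 0.006]], angular=[[0, 0, 0], [0, 0, 0], [0, 0, 0]])

```text
clock: 8.08
position: [0.5933, 0.1256, 0.1732]
ee_rot: [0.169, 0.629, 0.733, 0.197]
contact_force: [0.3, 0.1, -1.9]
width: 0.026
```

```bash
cat > f.py <<'E'
from plan import *
p,R=cur();s=manip.get_state();print((R.inv().apply(np.array([.630,.1313,.1085])-p)*1000).round(1),"F tool",R.inv().apply(np.array(s["contact_force"])-[0,0,-3]).round(1),"z",R.as_matrix()[:,2].round(4),s["clock"],s["width"])
E
python3 f.py
```

```text
[ 0.1 -0.2 74.6] F tool [ 0.1  0.8 -0.8] z [ 0.4949  0.0755 -0.8657] 8.0833 0.025958959068192625
```

The force peaked at 6.3 N and then dropped, so it has snapped past the catches. I'll keep pushing along the nipple.

send_rows(delta_pos=[[0, 0, 0.006], [0, 0, 0.006], [0, 0, 0.006], [0, 0, 0.004]], angular=[[0, 0, 0], [0, 0, 0], [0, 0, 0], [0, 0, 0]])

```text
clock: 8.42
position: [0.5973, 0.1262, 0.165]
ee_rot: [0.168, 0.629, 0.733, 0.196]
contact_force: [-4.5, -1.9, 6.6]
width: 0.026
```

```bash
python3 f.py
```

```text
[ 0.1  0.4 65.5] F tool [ -1.2   0.7 -10.7] z [ 0.4936  0.0754 -0.8664] 8.4167 0.02596779084829662
```

send_rows(delta_pos=[[0, 0, 0.005], [0, 0, 0.005], [0, 0, 0.005], [0, 0, 0.004]], angular=[[0, 0, 0], [0, 0, 0], [0, 0, 0], [0, 0, 0]])

```text
clock: 8.75
position: [0.6005, 0.1267, 0.1596]
ee_rot: [0.169, 0.629, 0.733, 0.196]
contact_force: [-6.2, -2.2, 8.0]
width: 0.0259
```

send_rows(delta_pos=[[0, 0, 0], [0, 0, 0], [0, 0, 0]], angular=[[0, 0, 0], [0, 0, 0], [0, 0, 0]])

```text
clock: 9.0
position: [0.6004, 0.1267, 0.1599]
ee_rot: [0.169, 0.629, 0.733, 0.196]
contact_force: [-6.6, -2.8, 9.1]
width: 0.0256
```

```bash
python3 f.py;  python3 look.py 8;python3 f.py;python3 ov.py 8
```

```text
[ 0.1  0.3 59.4] F tool [ -1.8   0.  -14. ] z [ 0.4944  0.0754 -0.866 ] 9.0 0.0255863252184426
[0.6004 0.1267 0.1599] [-6.63 -2.82  9.1 ] [-0.25   0.605 -0.118] w 0.0256 t 9.0
tool z [ 0.4944  0.0754 -0.866 ] ball in tool(mm) [ 0.1  0.3 59.4]
w ball [316.7 230.1] mouth [316.8 216.2] tcp [315.7 283.5]
t ball [227.1 177.3] mouth [229.  173.6] tcp [221.9 188.3]
s ball [396.5 238.2] mouth [394.2 249.7] tcp [402.2 208.1]
[ 0.1  0.2 59.5] F tool [ -1.3  -1.4 -13.1] z [ 0.4944  0.0754 -0.8659] 9.15 0.025410585989053918
```

View pics/ov8.png

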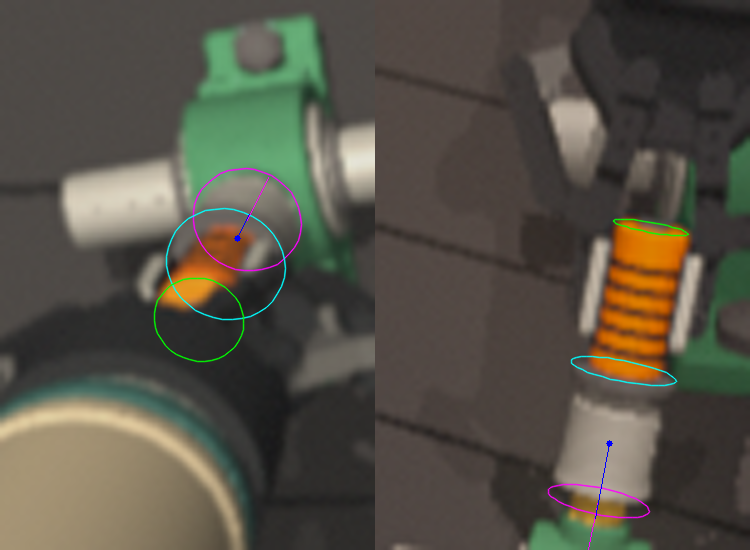

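View pics/w8.png

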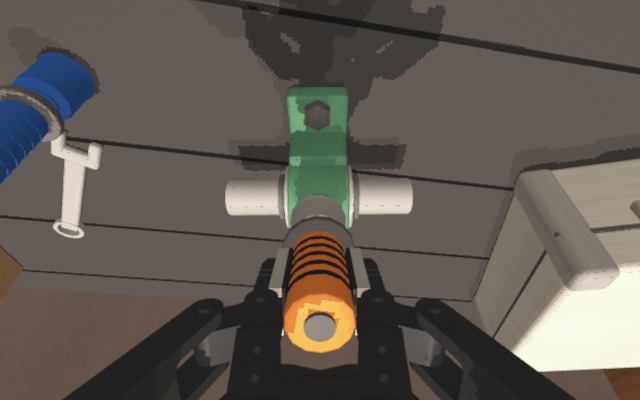

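The coupler is on and visibly pushed in by about 7 mm. I'll go about 3 mm further and settle.

send_rows(delta_pos=[[0, 0, 0.004], [0, 0, 0.003], [0, 0, 0], [0, 0, 0], [0, 0, 0]], angular=[[0, 0, 0], [0, 0, 0], [0, 0, 0], [0, 0, 0], [0, 0, 0]])

```text
clock: 9.57
position: [0.6018, 0.127, 0.1577]
ee_rot: [0.169, 0.629, 0.733, 0.196]
contact_force: [-8.1, -1.6, 10.4]
width: 0.026
```

send_rows(delta_pos=[[0, 0, 0], [0, 0, 0], [0, 0, 0], [0, 0, 0], [0, 0, 0]], angular=[[0, 0, 0], [0, 0, 0], [0, 0, 0], [0, 0, 0], [0, 0, 0]])

```text
clock: 9.98
position: [0.6018, 0.1269, 0.1577]
ee_rot: [0.169, 0.629, 0.733, 0.196]
contact_force: [-8.3, -1.8, 10.0]
width: 0.0258
```

```bash
python3 f.py;  python3 look.py 9;python3 f.py;python3 ov.py 9
```

```text
[ 0.   0.1 56.9] F tool [ -0.5  -0.8 -15.5] z [ 0.4946  0.0755 -0.8658] 9.9833 0.025834130507726715
[0.6018 0.1269 0.1577] [-8.32 -1.79 10.02] [-0.202  0.605 -0.105] w 0.0258 t 9.9833
tool z [ 0.4946  0.0755 -0.8658] ball in tool(mm) [ 0.   0.1 56.9]
w ball [316.6 231.6] mouth [316.7 216.2] tcp [315.7 283.5]
t ball [227.1 177.3] mouth [229.1 173.1] tcp [222.1 187.7]
s ball [396.5 238.2] mouth [394. 251.] tcp [401.9 209.4]
[ 0.1  0.2 56.9] F tool [ -0.8  -0.7 -15.5] z [ 0.4946  0.0755 -0.8658] 10.1333 0.02587968194936546
```

View pics/ov9.png

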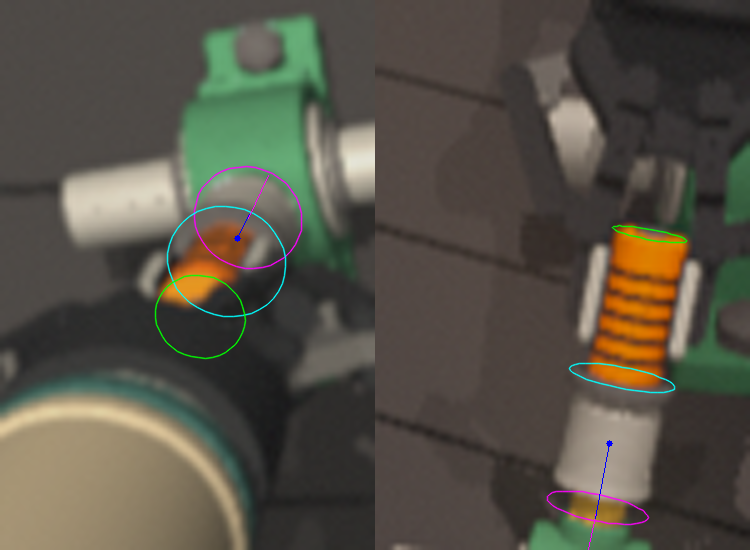

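View pics/s9r.png

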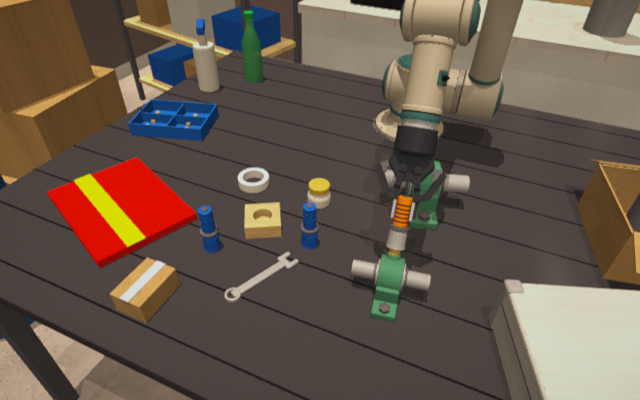

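The push is 15.5 N along the axis, the spring is in about 10 mm, the grip hasn't slipped, and the bystanders haven't moved. I'll hand it in.

```bash
python3 -c "
from rig import manip
print(manip.sign_off())"; python3 f.py
```

```text
the job is handed in; nothing more can be done
None
the job is handed in; nothing more can be done
```

The orange greaser is snapped onto the leaning nipple of the 150 mm green block, and I handed the job in with the arm still gripping it and holding it down. It took about 10 s of robot time.

**Snap-on:** the push peaked at 6.3 N as the catches gave, then fell to about 1 N. It rose again once the coupler was home and the spring began to give.

**Last checks before handing in:**
- **Spring:** the push was 15.5 N along the nipple, which by the given spring force is about 11 mm. The travel past home gives about 9.7 mm of the 12 mm stroke. The two differ by about 1 mm, but both are well over half.
- **Alignment:** side forces were under 1 N. The tool axis was within about 0.1° of the nipple direction I measured, and the ball was centred to about 0.2 mm. The camera calibration itself is only good to about 2 mm.
- **Grip:** the overlay on the scene picture showed no slip in the fingers.
- **Bystanders:** the jar, tape and spanner look unmoved in the last scene picture.

**Disagreements along the way:**
- The wrist camera disagreed with the two fixed cameras by 1–2 mm sideways at the grasp.
- The pose shifted 4–5 mm while the arm was still settling before the approach. I waited, measured again and corrected it before making contact.

I could not read the state after handing in, so the final second of holding is unchecked.

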